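Reset the sliding rest of a shaft stand and lay the shaft in it

TASK

On the blue shaft stand, squeeze the red release lever against the black grip post and, holding it squeezed, slide the carriage until its yellow pointer stands at the red tab; then let go so that the latch drops fully into that notch. After that, roll the loose steel shaft over along the bench until its black keyway faces up and leave it still for a moment, then lay it in the two V rests, level along the stand, with the keyway still up. Leave the spray can, piston, carton and bottle standing where they are.

Things in the scene. Friction and masses are not known exactly. Their poses are not given: they have to be found in the camera images.
- stand: Blue shaft stand fixed to the bench, base 150 (x) x 290 (y) x 10 mm; origin under its centre on the bench, z up, y along its slide. Fixed V rest at its -y end; steel rack with five square notches 25 mm apart along y at x = -35 mm, top 30 mm high. Shaft line along y at x = +45 mm; a shaft in both rests has its axis 70 mm above the bench. Nothing on it is higher than 101 mm.
- fixed_rest (a point): Point on the shaft line over the fixed V rest (14 mm thick along y), 70 mm above the bench; the tips of the V are 72 mm above the bench and 51 mm apart over their outsides.
- sliding_rest (a point): The same point over the V rest on the carriage (14 mm thick). The rests are 75 to 175 mm apart, according to the notch.
- handle_grip (a point): Middle of the carriage's handle when squeezed, 84 mm above the bench, axes as the stand's. Black fixed post's outer face 17 mm toward -y; red lever's outer face 17 mm toward +y when squeezed, 30 to 33 mm (leaning out) when free. Both 22 to 26 mm wide along x; pinch along y from above at heights 60 to 100 mm; carriage below is up to 50 mm high. Full squeeze takes about 10 N.
- carriage (a joint): Travel of the carriage along the stand's y, m, 0 at the middle notch; notches at -0.050, -0.025, 0, 0.025, 0.050; it starts locked in the middle one. It slides with 1.5 to 3 N when the lever is squeezed; stops at +-0.0545.
- latch_lever (a joint): Red lever's angle, rad: 0 = free, tooth fully down in a notch; 0.27 = fully squeezed, upright. The tooth clears the rack above 0.23. Let go between notches, it rests on the rack (about 0.22), not locked; pushing the black post toward +y (3 to 4 N) then slides the carriage until the tooth snaps into the next notch and stops it. Tooth 8 mm wide, notch 11 mm.
- pointer (a point): Tip of the yellow pointer on the near (-x) side of the carriage, at the y of the sliding rest.
- tab_red_mark (a point): Top of the red setting tab, 12 x 12 x 5 mm, on the base near its -x edge, axes as the stand's; it marks a notch: the carriage is in that notch when pointer and tab have the same y in the stand's frame. Three grey tabs mark other notches, not wanted.
- shaft_center (a point): Centre of the loose steel shaft, 30 mm diameter x 200 mm long, 0.35 to 0.7 kg. Its y lies along its axis; its z points out through the keyway, a black slot 8 mm wide and 138 mm long along one side. It starts on the bench to the right of the stand with the keyway facing left, about 1.4 rad from up. It rolls without slipping (1 rad moves it 15 mm; a flat fingertip pressing on its top moves twice as far) and stays where it is left.
- spray_can: Bystander: red and white spray can, 67 mm diameter x 240 mm, origin under its centre.
- piston: Bystander: aluminium piston, 90 mm diameter x 64 mm, origin under its centre.
- carton: Bystander: blue-striped carton, 100 x 135 x 61 mm, origin under its centre.
- bottle: Bystander: black bottle with orange cap, 69 mm diameter x 230 mm, origin under its centre.

How it is judged:
By the outcome, as a careful person would: the job done as asked, in the order asked, and still so for the second after the job is handed in, with the robot touching nothing.
It also fails if it takes over 72 s, if anything falls off the work surface, if the arm or the gripper's body presses on something with over 40 N, if the wrist force passes 120 N, or if a joint passes its speed limit or range.

ROBOT

A 6-joint arm with a two-finger parallel gripper is mounted at the origin on a cart in front of the work surface, level with it; the furniture and walls round the work are solid. World frame = base frame: x ahead of the robot, y to its left, z up, the work surface at z = 0. Lengths are in mm, angles in rad, forces in N, time in s.
With the tool pointing down it reaches from about 350 to 875 mm from the base axis. Payload 4.2 kg.
Tool frame: the origin (TCP) lies at the very end of the fingers, on their centre line; the grasp point (between the pads) lies 19 mm behind it; z points along the fingers, y is the line along which they close (so a half turn about z gives the same grasp; the last joint's range is limited). The gripper opens to 85 mm and grips with 20 to 120 N. Pads are 22 mm wide; open, the fingers measure 114 mm over their backs; the gripper's body (76 mm by 85 mm) begins 54 mm behind the grasp point. The pads swing forward as they close: fully open they stand 13 mm farther back than shut.
Start: joints at [1.556, 0.385, 0.008, 0, -1.194, -0.259], TCP at [168.963, 601.707, 231.312] pointing down, gripper open.
Joint ranges: [-3.14, 3.14], [-1.21, 2.06], [-1.07, 1.41], [-3.16, 2.05], [-2.99, -0.16], [-3.1, 3.1]. Speed limits (rad/s): [2.79, 2.79, 3.14, 3.14, 3.14, 3.14].

INTERFACE

Orientations are given as a unit quaternion [x, y, z, w].
In Python, from bench import arm gives the robot as it stands. The module is installed in compiled form; this text tells all that it offers.
- The arm moves only by the tool drive_tool, never from a script. Its argument "targets" is a list of rows, each a list of 5 numbers: the closure, from -1 (fully open) to 1 (shut), then the shift along the tool's x, y, z in mm, then the turn about the tool's z in degrees. In form: [[grip, tx, ty, tz, roll], ...]. A call has 1 to 12 rows; each row is the pose to reach, as a shift and turn from the pose commanded when the call began, along the tool's axes at that moment; what a row does not reach only later rows make up. A row lasts 1/10 s, in which the tool goes at most 50 mm and 8.59 degrees, less where a joint would pass 70% of its speed; a pose out of reach is approached as far as the arm can. A call with a gripper value outside its range is refused whole. The fingers move at their own pace and stop on an object; the grip force is fixed at half the most. Time passes only in rows, so rows that repeat a pose let the fingers close. It gives the time, the measured TCP pose, the force, the opening and the grip force at its end, in the units of the state.
- arm.read_state(): the state, without advancing time (a new reading comes with each control period).
- arm.get_image(name): name is "scene" or "top"; returns the picture (400x640x3 uint8, blue, green, red); there is no depth.
- arm.camera_params(name): a dict with "fov_y" (degrees; the focal length in pixels is half the picture's height over the tangent of half this angle, whatever the lens; pixels are square), "cx", "cy" (the principal point, pixels), "rvec" (rotation vector, rad) and "tvec" (3), from world to camera coordinates, as OpenCV has them. Camera axes: x right, y down, z forward; pixel columns grow to the right and rows downward; lengths in mm; the calibration is good to about 2 mm. A picture is of the moment at which its call begins. camera_params takes no time and is no camera call.
- arm.job_done(): hands the job in; it is judged then, once.
The state is a dict: "clock": time; "joints": joint angles; "joint_vel": joint speeds; "joint_efforts": joint torques, N m; "position": TCP position; "ee_rot": TCP orientation; "contact_force": force on the tool from outside, world axes, zero at the start; "wrist_torque": the same for the moment, N m; "gripper_width": finger opening in mm; "grasp_force": force on a finger pad.
Only numpy, scipy, OpenCV 4.12 (cv2) and the standard library are available. Lean on these libraries where they do the work, as an engineer would, in place of code of your own. Each camera call takes 0.05 s, during which the arm holds its last target. There are 200 camera calls.

## Working session

There is one attempt and no reset: what is moved stays moved. The work goes in short steps, Python scripts to look and compute and a tool call to move; the robot and the scene stay as the last step left them, time stands still between calls to the robot, and variables do not carry over. Pictures are saved under pics/ and viewed, at most 10 in all, crops included, and the job is handed in when it is done.

Besides the shell and the picture viewer there is one more tool, called by a JSON object that holds its "api" and its "payload". drive_tool: Moves the arm, as the interface text tells. Its arguments: {"type":"object","properties":{"targets":{"type":"array","items":{"type":"array","items":{"type":"number"}}}},"required":["targets"]}

```bash
mkdir -p pics; cat > h.py <<'E'
import numpy as np, cv2
from bench import arm
def cam(n):
    p=arm.camera_params(n); f=200/np.tan(np.radians(p["fov_y"])/2)
    K=np.array([[f,0,p["cx"]],[0,f,p["cy"]],[0,0,1.]]); R=cv2.Rodrigues(np.array(p["rvec"],float))[0]
    return K,R,np.array(p["tvec"],float).ravel()
def back(n,uv,z):
    K,R,t=cam(n); d=R.T@np.linalg.inv(K)@np.array([uv[0],uv[1],1.]); c=-R.T@t
    return c+d*(z-c[2])/d[2]
def proj(n,P):
    K,R,t=cam(n); q=K@(R@np.array(P,float)+t); return q[:2]/q[2]
def snap(n,name): 
    im=arm.get_image(n); cv2.imwrite(f"pics/{name}.png",im); return im
E
python3 - <<'E'
from h import *
for n in("scene","top"):
    snap(n,n+"0"); K,R,t=cam(n); print(n,K[0,0],-R.T@t)
    print(arm.camera_params(n))
print(arm.read_state())
E
```

```text
scene 452.29430672143445 [  68.2518565  -782.1309464  1149.03809582]
{'fov_y': 47.70906595393838, 'cx': 325.4112746195569, 'cy': 195.1873501535753, 'rvec': array([ 2.30593298, -0.68175812,  0.27096846]), 'tvec': array([-483.50140733,  335.53273936, 1261.07884321])}
top 417.8777517679955 [ 351.3427691    77.71149499 1557.2285284 ]
{'fov_y': 51.15238075158323, 'cx': 319.47832347718185, 'cy': 198.60024207118263, 'rvec': array([ 2.10637659, -2.14909149,  0.19757273]), 'tvec': array([  82.18578586,  625.36847449, 1468.53712083])}
{'clock': 0.1, 'joints': array([ 1.55559802e+00,  3.85479991e-01,  6.78460829e-03, -4.13117225e-04,
       -1.19401711e+00, -2.58583674e-01]), 'joint_vel': array([ 0.0006141 , -0.0020654 ,  0.00292677,  0.0017438 ,  0.00066996,
       -0.00222151]), 'joint_efforts': array([ 8.24366398e-04, -3.93318737e+01,  1.88930100e+01,  4.19806391e+00,
       -2.60998124e-03,  4.26856843e-06]), 'position': array([168.84241749, 601.22772919, 230.34268371]), 'ee_rot': array([ 9.90634179e-01, -1.36539256e-01, -7.42722261e-05,  9.74306888e-04]), 'contact_force': array([ 0.20776387, -1.27036904, -0.23681054]), 'wrist_torque': array([ 0.01944627, -0.03550939,  0.0167276 ]), 'grasp_force': 0.0, 'gripper_width': 85.15603357667389}
```

View pics/scene0.png

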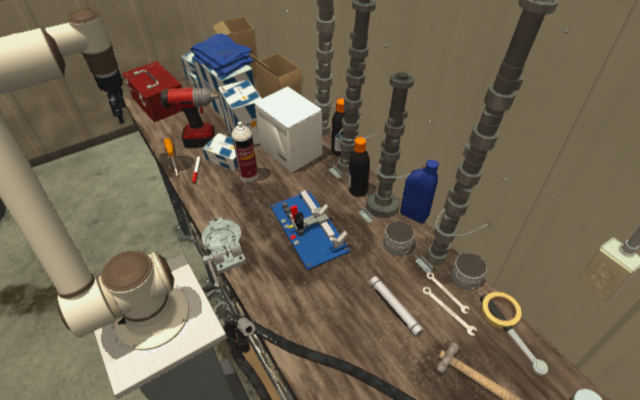

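View pics/top0.png

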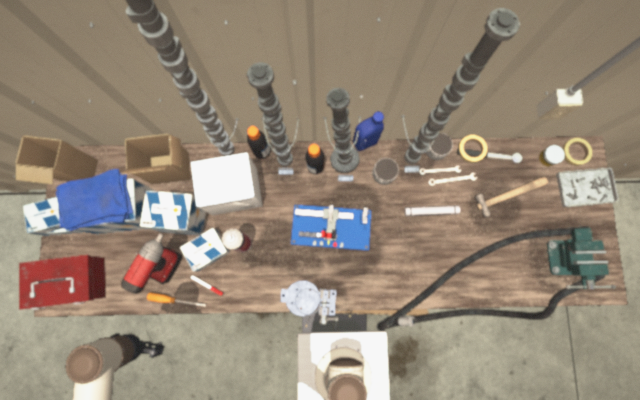

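The top view has the stand at about (331,228), the shaft at (433,211), the carton at (205,249) and the spray can at (236,239). Image left is +y and image up is +x. I'll zoom in on the stand and shaft next.

```bash
python3 - <<'E'
from h import *
a=cv2.imread("pics/top0.png")[198:258,285:375]; b=cv2.imread("pics/scene0.png")[182:272,265:355]
c=cv2.imread("pics/top0.png")[195:225,395:470]
o=np.zeros((600,800,3),np.uint8)
a=cv2.resize(a,None,fx=5,fy=5,interpolation=3); o[:300,:450]=a
c=cv2.resize(c,None,fx=4,fy=4,interpolation=3); o[320:440,:300]=c
b=cv2.resize(b,None,fx=6,fy=6,interpolation=3)[:, :]
b=cv2.resize(cv2.imread("pics/scene0.png")[187:270,267:353],None,fx=4,fy=4,interpolation=3); o[:332,455:799]=b
d=cv2.resize(cv2.imread("pics/scene0.png")[270:340,360:430],None,fx=3.5,fy=3.5,interpolation=3); o[340:585,500:745]=d
cv2.imwrite("pics/crop0.png",o)
for n,uv,z in [("top",(293,205),10),("top",(371,212),10),("top",(368,250),10),("top",(291,245),10),("top",(407,211),15),("top",(460,210),15)]: print(n,uv,back(n,uv,z).round())
E
```

```text
top (293, 205) [613. 169.  10.]
top (371, 212) [ 581. -122.   10.]
top (368, 250) [ 440. -105.   10.]
top (291, 245) [464. 178.  10.]
top (407, 211) [ 581. -256.   15.]
top (460, 210) [ 581. -455.   15.]
```

View pics/crop0.png

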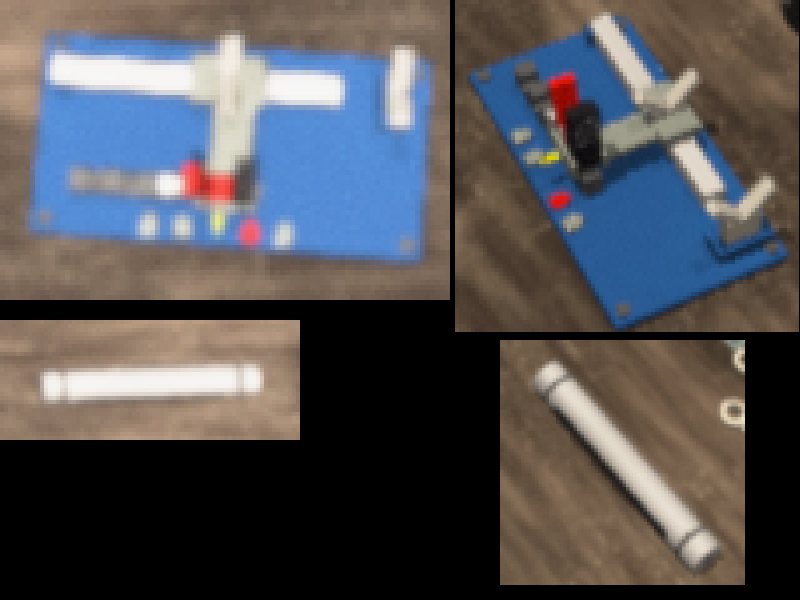

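```bash
cat > fit.py <<'E'
from h import *
from scipy.optimize import least_squares as LS
top={(75,145):(294.4,204.6),(75,-145):(372,208.4),(-75,-145):(369.8,250.4),(-75,145):(291,244.6)}
sc={(-75,145):(270.75,206.25),(75,145):(303.25,190),(75,-145):(350.75,249.5),(-75,-145):(307.75,269)}
def W(p,x,y,z): c,s=np.cos(p[2]),np.sin(p[2]); return [p[0]+c*x-s*y,p[1]+s*x+c*y,z]
def r(p): return np.concatenate([proj(n,W(p,*k,10))-v for n,d in(("top",top),("scene",sc)) for k,v in d.items()])
s=LS(r,[525,30,0.]); print("stand",s.x.round(3),s.fun.round(1))
p=s.x
for nm,q in dict(fixed=(45,-125,70),pointer=(-60,0,15)).items(): print(nm,np.round(W(p,*q)),proj("top",W(p,*q)).round(1))
c,sn=np.cos(p[2]),np.sin(p[2])
def inv(P): d=np.array(P[:2])-p[:2]; return (c*d[0]+sn*d[1],-sn*d[0]+c*d[1])
cr=lambda u,v:(285+u/5,198+v/5)
for nm,uv,z in [("pointer",(218,224),20),("red",(250,233),15),("g1",(283,237),15),("g2",(183,226),15),("g3",(148,226),15),("redlever top",(190,180),90),("post",(245,183),95),("Vslide",(231,70),72),("Vfix",(400,88),72)]:
    P=back("top",cr(*uv),z); print(nm,np.round(P),np.round(inv(P)))
def rs(q):
    out=[]
    for n,a,b in(("top",(405.3,211.75),(460.5,209.75)),("scene",(373.7,280.5),(418.6,331.4))):
        out+= [proj(n,W(q,0,100,15))-a, proj(n,W(q,0,-100,15))-b]
    return np.concatenate(out)
s=LS(rs,[580,-350,0.]); print("shaft",s.x.round(3),s.fun.round(1))
E
python3 fit.py
```

```text
stand [ 5.26431e+02  2.79000e+01 -6.80000e-02] [-0.9  0.9 -1.3  0.8 -0.1 -1.   0.1  1.  -2.4 -0.   4.5  0.7  0.1  0.1
  0.3  0.3]
fixed [ 563. -100.   70.] [367.  214.6]
pointer [467.  32.  15.] [330.6 243.3]
pointer [468.  39.  20.] [-59.   7.]
red [461.  16.  15.] [-64. -17.]
g1 [458.  -8.  15.] [-66. -41.]
g2 [468.  65.  15.] [-61.  33.]
g3 [468.  91.  15.] [-62.  59.]
redlever top [494.  60.  90.] [-34.  30.]
post [491.  22.  95.] [-35.  -9.]
Vslide [574.  29.  72.] [48.  4.]
Vfix [559. -92.  72.] [  41. -118.]
shaft [ 5.81903e+02 -3.49889e+02  1.80000e-02] [-0.  -0.5 -1.8 -0.5 -0.7 -0.4  0.7  1.9]
```

```bash
sed -i 's/(75,145):(303.25,190),//' fit.py; cat >> fit.py <<'E'
for nm,uv,z in [("can",(232,238),240),("carton",(203,248),61),("bottle",(315,150),230),("silver",(302,298),60)]: print(nm,back("top",uv,z).round())
E
python3 fit.py
```

```text
stand [ 5.28623e+02  2.62960e+01 -8.60000e-02] [-0.1 -0.3 -0.5  0.9 -0.1 -0.9  0.2 -0.4 -1.1 -0.5  0.5  0.8  0.2  0.4]
fixed [ 563. -102.   70.] [367.6 214.6]
pointer [469.  31.  15.] [330.7 242.7]
pointer [468.  39.  20.] [-61.   8.]
red [461.  16.  15.] [-66. -16.]
g1 [458.  -8.  15.] [-67. -41.]
g2 [468.  65.  15.] [-64.  33.]
g3 [468.  91.  15.] [-66.  59.]
redlever top [494.  60.  90.] [-37.  31.]
post [491.  22.  95.] [-37.  -8.]
Vslide [574.  29.  72.] [45.  6.]
Vfix [559. -92.  72.] [  40. -116.]
shaft [ 5.81903e+02 -3.49889e+02  1.80000e-02] [-0.  -0.5 -1.8 -0.5 -0.7 -0.4  0.7  1.9]
can [473. 349. 240.]
carton [456. 488.  61.]
bottle [758.  82. 230.]
silver [275. 138.  60.]
```

{"api": "drive_tool", "payload": {"targets": [[-1,120,117,-60,0],[-1,465.5,457.4,-60,-10.8],[-1,465.5,457.4,-60,-10.8],[-1,465.5,457.4,-60,-10.8],[-1,465.5,457.4,-60,-10.8],[-1,465.5,457.4,-60,-10.8],[-1,465.5,457.4,-60,-10.8],[-1,465.5,457.4,-60,-10.8],[-1,465.5,457.4,-60,-10.8],[-1,465.5,457.4,-60,-10.8],[-1,465.5,457.4,-60,-10.8],[-1,465.5,457.4,-60,-10.8]]}}

```text
clock: 1.3
position: [465.5, 82.9, 287.3]
ee_rot: [0.999, -0.043, -0.0, -0.0]
contact_force: [0.7, 0.5, -0.4]
gripper_width: 85.2
grasp_force: 0.0
```

{"api": "drive_tool", "payload": {"targets": [[-1,31.8,44.9,40,0],[-1,31.8,44.9,80,0],[-1,31.8,44.9,120,0],[-1,31.8,44.9,137,0],[-1,31.8,44.9,137,0]]}}

```text
clock: 1.8
position: [490.8, 36.3, 147.0]
ee_rot: [0.999, -0.043, -0.004, 0.001]
contact_force: [-0.1, -0.7, -0.3]
gripper_width: 85.4
grasp_force: 0.0
```

```bash
python3 - <<'E'
from h import *
o=np.zeros((600,800,3),np.uint8)
a=snap("scene","s1")[165:275,245:355]; o[:550,:550]=cv2.resize(a,None,fx=5,fy=5,interpolation=3)
b=snap("top","t1")[190:270,290:372]; o[:240,554:800]=cv2.resize(b,None,fx=3,fy=3,interpolation=3)
cv2.imwrite("pics/c1.png",o); s=arm.read_state(); print(s["position"],s["contact_force"])
E
```

```text
[493.49486408  37.51173067 150.70440135] [-0.62429198  0.22509344  1.07182704]
```

View pics/c1.png

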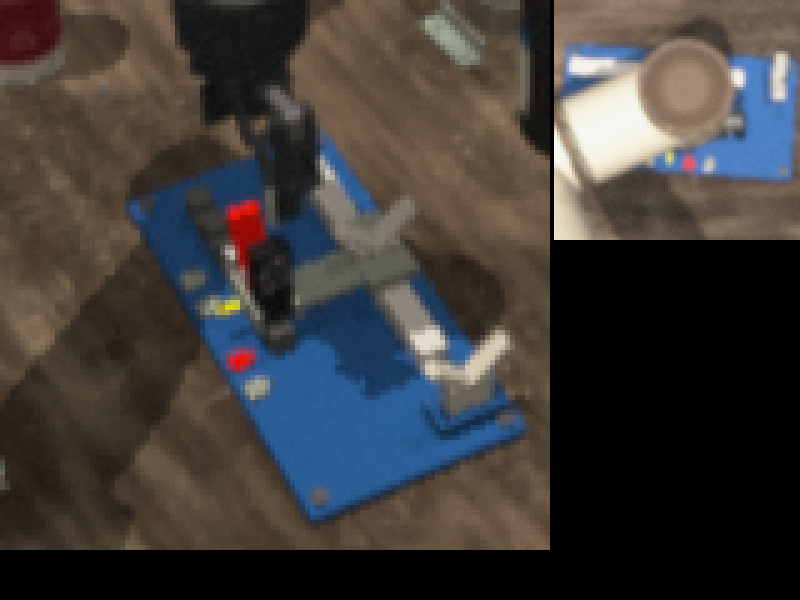

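The gripper is above the handle in this view. The lever top is at scene pixel (294,207) and the post top at (299,214). I'll check the handle position from this camera as well.

```bash
cat >> fit.py <<'E'
print("---")
for nm,uv,z in [("lever top",(243,208),98),("post top",(268,245),100),("red",(241,360),14),("ptr",(232,307),20),("Vfix tipR",(503,340),72)]:
    P=back("scene",(245+uv[0]/5,165+uv[1]/5),z); print(nm,P.round(),np.round(inv(P)))
E
python3 fit.py | sed -n '/---/,$p'
```

```text
---
lever top [496.  59.  98.] [-35.  30.]
post top [493.  23. 100.] [-35.  -6.]
red [465.  15.  14.] [-63. -16.]
ptr [479.  52.  20.] [-51.  21.]
Vfix tipR [585. -98.  72.] [  67. -119.]
```

{"api": "drive_tool", "payload": {"targets": [[-1,0,0,40,0],[-1,0,0,75,0],[-1,0,0,88,0],[-1,0,0,88,0],[-0.2,0,0,88,0],[0,0,0,88,0],[0,0,0,88,0]]}}

```text
clock: 2.6
position: [495.8, 39.1, 65.0]
ee_rot: [0.999, -0.042, 0.004, -0.002]
contact_force: [-0.4, -1.4, 11.1]
gripper_width: 44.5
grasp_force: 7.1
```

{"api": "drive_tool", "payload": {"targets": [[0,0,0,0,0],[0,0,0,0,0]]}}

```text
clock: 2.8
position: [495.8, 38.6, 65.2]
ee_rot: [0.999, -0.042, 0.004, -0.001]
contact_force: [-0.4, 1.7, 7.3]
gripper_width: 42.5
grasp_force: 6.5
```

{"api": "drive_tool", "payload": {"targets": [[0.4,0,0,0,0],[0.6,0,0,0,0],[1,0,0,0,0],[1,0,0,0,0],[1,0,0,0,0]]}}

```text
clock: 3.3
position: [495.7, 38.0, 66.3]
ee_rot: [0.999, -0.043, 0.004, -0.001]
contact_force: [-2.3, -1.7, 14.8]
gripper_width: 32.5
grasp_force: 58.0
```

{"api": "drive_tool", "payload": {"targets": [[1,0,5,-3,0],[1,0,10,-3,0],[1,0,15,-3,0],[1,0,20,-3,0],[1,0,23,-3,0],[1,0,25,-3,0],[1,0,25,-3,0],[1,0,25,-3,0]]}}

```text
clock: 4.1
position: [493.2, 12.8, 66.4]
ee_rot: [0.999, -0.043, 0.003, -0.001]
contact_force: [6.0, -0.7, -2.4]
gripper_width: 32.2
grasp_force: 66.4
```

```bash
python3 - <<'E'
from h import *
a=snap("scene","s2")[180:260,270:350]; cv2.imwrite("pics/c2.png",cv2.resize(a,None,fx=7,fy=7,interpolation=3))
s=arm.read_state(); print(s["position"],s["contact_force"],s["gripper_width"])
E
```

```text
[493.19597683  12.79239803  66.39215071] [ 5.486944   -1.21723473 -2.28685255] 32.0953664170092
```

View pics/c2.png

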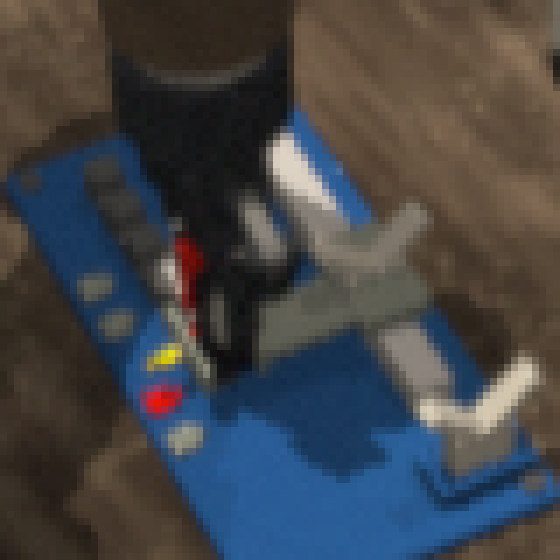

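The pointer is now near crop (165,357) and the red tab at (162,400). I'll measure the shift from colour centroids.

```bash
cat > yel.py <<'E'
from h import *
import sys
def cen(f):
    im=cv2.imread(f"pics/{f}.png").astype(float); b,g,r=im[...,0],im[...,1],im[...,2]
    o=[]
    for w,(u0,u1,v0,v1) in ((np.clip(np.minimum(r,g)-b-40,0,None),(280,305,215,245)),(np.clip(r-np.maximum(g,b)-60,0,None),(285,300,232,242))):
        w=w[v0:v1,u0:u1]; V,U=np.mgrid[v0:v1,u0:u1]; o.append(np.array([(w*U).sum(),(w*V).sum()])/w.sum())
    return o
for f in sys.argv[1:]:
    y,r=cen(f); print(f,y.round(2),r.round(2), [back("scene",q,z).round(1)[:2] for q,z in((y,20),(r,15))])
E
python3 yel.py scene0 s1 s2
```

```text
scene0 [290.41 226.  ] [292.61 236.71] [array([477.5,  54.8]), array([463.3,  16.8])]
s1 [290.41 226.  ] [292.6  236.71] [array([477.5,  54.8]), array([463.3,  16.8])]
s2 [293.39 230.52] [292.52 236.84] [array([476.2,  33.5]), array([462.8,  16.5])]
```

The carriage has moved only about 21 mm, because it centred itself on the gripper when squeezed. It needs roughly 4 mm more toward -y.

{"api": "drive_tool", "payload": {"targets": [[1,0,2,0,0],[1,0,3.8,0,0],[1,0,3.8,0,0],[1,0,3.8,0,0]]}}

```text
clock: 4.55
position: [492.9, 9.1, 66.4]
ee_rot: [0.999, -0.043, 0.003, -0.001]
contact_force: [5.8, -1.0, -2.0]
gripper_width: 32.0
grasp_force: 66.2
```

```bash
cat >> yel.py <<'E'
for z in (15,35):
    P=back("scene",(290.41,226),z); print(z,[ (d,proj("scene",P+d*np.array([-.0859,-.9963,0])).round(2)) for d in (21,25,27)])
E
python3 -c "
from h import *
snap('scene','s3'); s=arm.read_state(); print(s['position'],s['contact_force'],s['gripper_width'])"; python3 yel.py s3
```

```text
[492.84826635   9.09558835  66.38573588] [ 4.63589003 -0.27524735 -1.84695786] 32.40975961858246
s3 [293.8  231.34] [292.47 236.79] [array([475.6,  29.9]), array([462.8,  16.8])]
15 [(21, array([293.18, 230.48])), (25, array([293.72, 231.35])), (27, array([293.98, 231.78]))]
35 [(21, array([293.23, 230.57])), (25, array([293.78, 231.45])), (27, array([294.05, 231.89]))]
```

{"api": "drive_tool", "payload": {"targets": [[0.24,0,-0.3,0,0],[0.2,0,-0.9,0,0],[0.15,0,-1.9,0,0],[0.1,0,-3,0,0],[0.05,0,-4,0,0],[0,0,-5,0,0],[-0.1,0,-7,0,0],[-0.2,0,-8,0,0],[-0.4,0,-8,0,0],[-0.6,0,-8,0,0]]}}

```text
clock: 5.6
position: [490.4, 16.5, 65.3]
ee_rot: [0.999, -0.043, -0.001, 0.0]
contact_force: [-0.0, 0.3, 0.9]
gripper_width: 68.1
grasp_force: 0.0
```

```bash

python3 -c "
from h import *
snap('scene','s4'); s=arm.read_state(); print(s['position'],s['contact_force'],s['gripper_width'])"; python3 yel.py s4 | head -1
```

```text
[490.57327259  16.50138842  65.2929507 ] [-0.57471382 -0.30354182 -0.8537757 ] 68.34091598422525
s4 [293.97 231.67] [292.42 236.74] [array([475.4,  28.5]), array([462.7,  17. ])]
```

{"api": "drive_tool", "payload": {"targets": [[-0.6,0,-4,0,0],[-0.6,0,-7,0,0],[-0.6,0,-8.5,0,0],[-0.6,0,-9.5,0,0],[-0.6,0,-10.5,0,0],[-0.6,0,-10.5,0,0]]}}

```text
clock: 6.25
position: [492.2, 27.2, 65.3]
ee_rot: [0.999, -0.043, -0.0, 0.0]
contact_force: [0.7, -0.6, 0.5]
gripper_width: 68.5
grasp_force: 0.3
```

```bash

python3 -c "
from h import *
snap('scene','s5'); s=arm.read_state(); print(s['position'],s['contact_force'],s['gripper_width'],s['grasp_force'])"; python3 yel.py s5 | head -1
```

```text
[492.15989002  27.21064014  65.27858591] [-0.6429479  -0.99668884  0.12113335] 68.25437925763663 0.26298162527382374
s5 [293.67 231.35] [292.47 236.78] [array([475.2,  30.1]), array([462.8,  16.8])]
```

{"api": "drive_tool", "payload": {"targets": [[-0.6,0,-1,0,0],[-0.6,0,-2,0,0],[-0.6,0,-2.5,0,0],[-0.6,0,-2.5,0,0]]}}

```text
clock: 6.7
position: [492.2, 28.6, 65.3]
ee_rot: [0.999, -0.043, -0.0, 0.001]
contact_force: [2.0, -6.5, 0.9]
gripper_width: 68.2
grasp_force: 3.2
```

```bash

python3 -c "
from h import *
snap('scene','s6'); s=arm.read_state(); print(s['position'],s['contact_force'],s['gripper_width'],s['grasp_force'])"; python3 yel.py s6 | head -1
```

```text
[492.26947055  28.62609186  65.26108379] [ 1.74144684 -6.24473663  0.79812352] 68.32644381093866 3.150673806667328
s6 [293.61 231.06] [292.45 236.79] [array([475.7,  31.3]), array([462.7,  16.8])]
```

The latch now holds against 6 N, so it is locked. I'll leave and head toward the shaft.

{"api": "drive_tool", "payload": {"targets": [[-0.6,0,4,0,0],[-0.6,0,8,0,0],[-0.6,0,8,-40,0],[-0.6,0,8,-85,0],[0,0,20,-125,8],[1,60,264,-125,84],[1,60,264,-125,84],[1,60,264,-125,84],[1,60,264,-125,84],[1,60,264,-125,84],[1,60,264,-125,84],[1,60,264,-125,84]]}}

```text
clock: 7.95
position: [529.3, -240.3, 189.4]
ee_rot: [0.801, -0.599, -0.001, -0.0]
contact_force: [-0.6, 0.8, -0.6]
gripper_width: -0.2
grasp_force: 0.0
```

```bash

python3 -c "
from h import *
o=np.zeros((560,800,3),np.uint8)
i=snap('scene','s7'); s=arm.read_state(); print(s['position'],s['ee_rot'],s['gripper_width'])
o[:400,:400]=cv2.resize(i[190:270,270:350],None,fx=5,fy=5,interpolation=3)
o[:560,404:800]=cv2.resize(i[265:345,362:428],None,fx=6,fy=7,interpolation=3)
cv2.imwrite('pics/c7.png',o)"; python3 yel.py s7 | head -1
```

```text
[ 529.25135409 -239.50137425  189.56040283] [ 7.99908326e-01 -6.00121961e-01 -5.44918578e-04 -7.27806081e-05] 0.3879992875269831
s7 [293.53 231.1 ] [292.44 236.8 ] [array([475.4,  31.2]), array([462.6,  16.8])]
```

View pics/c7.png

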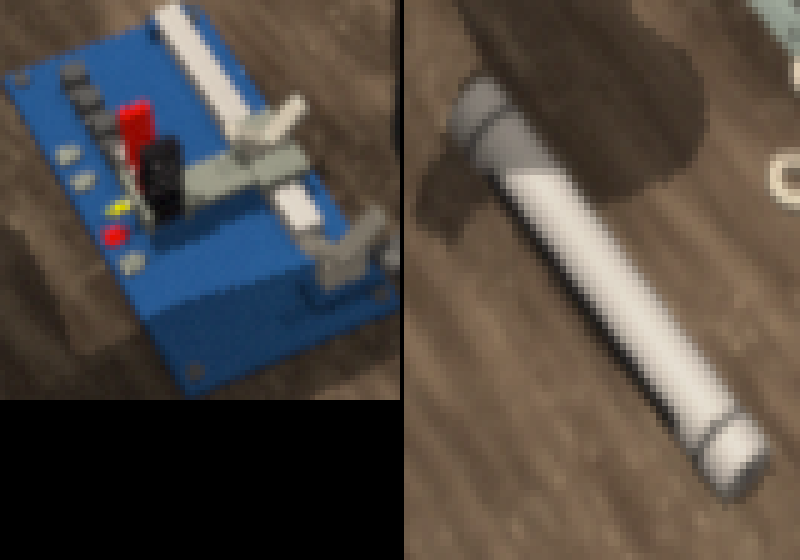

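The lever is leaning out and the tooth is down, with the pointer at the red tab. The keyway shows as a dark line along the shaft's lower-left (-x) side, from crop (500,190) to (690,430), so the shaft must roll toward +x.

{"api": "drive_tool", "payload": {"targets": [[1,50,-7,20,8],[1,90,-12,60,15.2],[1,119.5,-15,95,15.2],[1,119.5,-15,135,15.2],[1,119.5,-15,144,15.2],[1,119.5,-15,144,15.2],[1,119.5,-15,144,15.2]]}}

```text
clock: 8.7
position: [580.3, -348.3, 48.7]
ee_rot: [0.719, -0.695, 0.002, -0.0]
contact_force: [-0.3, 0.1, -0.3]
gripper_width: 0.0
grasp_force: 0.0
```

```bash

python3 -c "
from h import *
s=arm.read_state(); print(s['position'],s['ee_rot'],s['contact_force'])"
```

```text
[ 580.27380963 -348.26611169   48.74553048] [ 7.18726032e-01 -6.95291035e-01  1.74423250e-03 -4.74436228e-04] [-0.26766474  0.09920516 -0.34442233]
```

{"api": "drive_tool", "payload": {"targets": [[1,1,3,10,0.9],[1,1,3,15,0.9],[1,1,3,18,0.9],[1,1,3,20,0.9],[1,1,3,20,0.9]]}}

```text
clock: 9.2
position: [578.2, -349.2, 29.9]
ee_rot: [0.713, -0.701, 0.003, -0.001]
contact_force: [0.0, 5.0, 10.6]
gripper_width: -0.1
grasp_force: 5.3
```

{"api": "drive_tool", "payload": {"targets": [[1,0,-4,0,0],[1,0,-8,0,0],[1,0,-12,0,0],[1,0,-16,0,0],[1,0,-20,0,0],[1,0,-21,0,0],[1,0,-21,0,0]]}}

```text
clock: 9.9
position: [599.6, -348.9, 30.0]
ee_rot: [0.713, -0.701, 0.003, -0.001]
contact_force: [0.7, 4.3, 9.8]
gripper_width: -0.1
grasp_force: 4.9
```

{"api": "drive_tool", "payload": {"targets": [[1,0,0,-8,0],[1,0,0,-25,0],[1,0,30,-60,0],[1,-60,70,-100,0],[1,-90,70,-110,0]]}}

```text
clock: 10.4
position: [526.8, -270.8, 132.8]
ee_rot: [0.711, -0.703, 0.0, -0.0]
contact_force: [1.1, 1.0, 0.7]
gripper_width: -0.3
grasp_force: 0.0
```

```bash

python3 -c "
from h import *
o=np.zeros((560,800,3),np.uint8)
i=snap('scene','s8'); s=arm.read_state(); print(s['position'],s['ee_rot'],s['gripper_width'])
j=snap('top','t8')
o[:560,0:396]=cv2.resize(i[265:345,365:431],None,fx=6,fy=7,interpolation=3)
o[:240,400:800]=cv2.resize(j[193:223,400:465],(400,240),interpolation=3)
cv2.imwrite('pics/c8.png',o)"
```

```text
[ 526.51519555 -265.6273423   136.56793208] [ 0.7127974  -0.70136712  0.00129571 -0.00153083] -0.15647227774367414
```

View pics/c8.png

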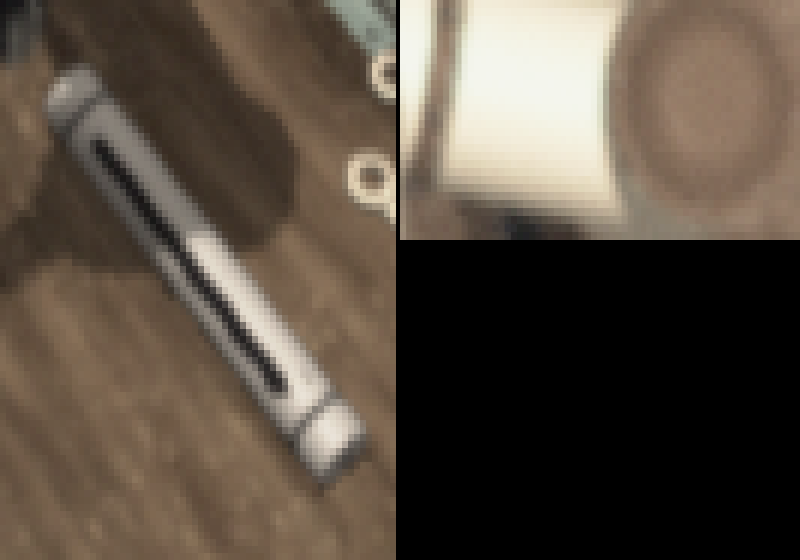

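The first stroke turned the shaft as expected. In the left crop the keyway now runs from (98,148) to (283,387), still about 0.65 rad from up toward -x. A second stroke will follow.

{"api": "drive_tool", "payload": {"targets": [[1,45,-30,0,0],[1,85,-60,30,0],[1,85,-61,75,0],[1,85,-61,90,0],[1,85,-61,90,0],[1,85,-61,90,0]]}}

```text
clock: 11.1
position: [591.1, -354.9, 41.7]
ee_rot: [0.712, -0.702, 0.0, 0.0]
contact_force: [-0.2, 0.7, 0.6]
gripper_width: 0.3
grasp_force: 0.0
```

```bash

python3 -c "
from h import *
s=arm.read_state(); print(s['position'],s['ee_rot'],s['contact_force'])"
```

```text
[ 591.13467372 -354.88731015   41.68769182] [ 7.12478470e-01 -7.01693874e-01  2.18997833e-04  2.97355120e-04] [-0.18784511  0.72462125  0.57669289]
```

{"api": "drive_tool", "payload": {"targets": [[1,-5,3,7,0],[1,-5,3,10,0],[1,-5,3,12,0],[1,-5,3,13.5,0],[1,-5,3,13.5,0]]}}

```text
clock: 11.6
position: [589.2, -349.1, 30.0]
ee_rot: [0.713, -0.701, 0.001, -0.001]
contact_force: [-0.0, 2.2, 5.8]
gripper_width: 0.2
grasp_force: 2.6
```

{"api": "drive_tool", "payload": {"targets": [[1,0,-4,0,0],[1,0,-8,0,0],[1,0,-12,0,0],[1,0,-16,0,0],[1,0,-19.5,0,0],[1,0,-19.5,0,0],[1,0,-19.5,0,0]]}}

```text
clock: 12.3
position: [609.0, -348.8, 30.1]
ee_rot: [0.713, -0.701, 0.002, -0.001]
contact_force: [0.5, 3.2, 5.8]
gripper_width: 0.1
grasp_force: 2.8
```

{"api": "drive_tool", "payload": {"targets": [[1,0,0,-8,0],[1,0,0,-25,0],[1,0,30,-60,0],[0,-60,70,-100,0],[-1,-120,110,-110,0],[-1,-150,110,-110,0],[-1,-150,110,-110,0]]}}

```text
clock: 13.0
position: [493.4, -199.0, 139.5]
ee_rot: [0.713, -0.702, 0.001, -0.001]
contact_force: [0.2, -0.3, 0.7]
gripper_width: 58.1
grasp_force: 0.0
```

```bash

python3 -c "
from h import *
o=np.zeros((560,800,3),np.uint8)
i=snap('scene','s9'); s=arm.read_state(); print(s['position'],s['ee_rot'],s['gripper_width'])
j=snap('top','t9')
o[:560,0:396]=cv2.resize(i[265:345,368:434],None,fx=6,fy=7,interpolation=3)
o[:240,400:800]=cv2.resize(j[193:223,400:465],(400,240),interpolation=3)
cv2.imwrite('pics/c9.png',o)"
```

```text
[ 492.32749969 -196.74591953  140.11270804] [ 7.13094475e-01 -7.01067475e-01  3.80499175e-05 -8.14072409e-04] 64.94822498193267
```

View pics/c9.png

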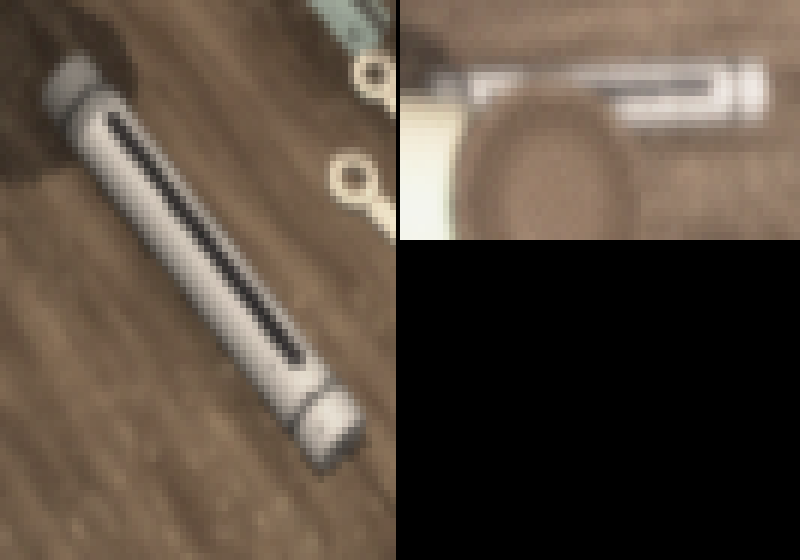

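The keyway is now close to up. In the right (top-view) crop it sits at row 88 against shaft edges at 62 and 125. I'll measure the residual angle from intensity profiles in both views.

```bash
cat > key.py <<'E'
from h import *
from scipy.ndimage import map_coordinates
def prof(n,f,y0,y1,x=603,yc=-350,yaw=0.018):
    g=cv2.imread(f"pics/{f}.png").astype(float)
    g=g[...,0]  # blue: wood dark, steel bright
    xs=np.arange(-34,35,1.); acc=[]
    for y in np.linspace(y0,y1,60):
        uv=np.array([proj(n,[x+d*np.cos(yaw)-(y-yc)*yaw,y+d*yaw,15]) for d in xs])
        acc.append(map_coordinates(g,[uv[:,1],uv[:,0]],order=1))
    p=np.mean(acc,0); 
    K,R,t=cam(n); C=-R.T@t; al=np.arctan2(x-C[0],C[2]-15)
    return xs,p,al
for n,f,a,b in(("scene","s9",-415,-340),("top","t9",-410,-385)):
    xs,p,al=prof(n,f,a,b); print(n,"view angle",al); print([int(v) for v in p])
E
python3 key.py
```

```text
Traceback (most recent call last):
  File "key.py", line 14, in <module>
    xs,p,al=prof(n,f,a,b); print(n,"view angle",al); print([int(v) for v in p])
            ~~~~^^^^^^^^^
  File "key.py", line 8, in prof
    uv=np.array([proj(n,[x+d*np.cos(yaw)-(y-yc)*yaw,y+d*yaw,15]) for d in xs])
                 ~~~~^^^^^^^^^^^^^^^^^^^^^^^^^^^^^^^^^^^^^^^^^^^
  File "h.py", line 11, in proj
    K,R,t=cam(n); q=K@(R@np.array(P,float)+t); return q[:2]/q[2]
          ~~~^^^
  File "h.py", line 4, in cam
    p=arm.camera_params(n); f=200/np.tan(np.radians(p["fov_y"])/2)
ValueError: time passes only in moves, steps and waits
```

```bash
sed -i 's/^def cam/import functools\n@functools.lru_cache\ndef cam/' h.py; python3 key.py
```

```text
scene view angle 0.4406242594406398
[70, 69, 68, 68, 67, 66, 65, 64, 63, 62, 61, 60, 60, 59, 59, 58, 59, 62, 68, 78, 90, 102, 114, 124, 133, 142, 149, 156, 162, 168, 173, 178, 182, 184, 184, 178, 167, 149, 127, 104, 84, 70, 63, 65, 75, 90, 108, 125, 136, 139, 134, 122, 108, 96, 86, 80, 77, 77, 77, 78, 79, 80, 82, 83, 85, 86, 87, 87, 86]
top view angle 0.16175205223182162
[109, 108, 105, 103, 101, 98, 96, 94, 91, 90, 90, 90, 89, 92, 95, 99, 103, 112, 121, 130, 140, 152, 163, 174, 183, 189, 194, 200, 200, 197, 193, 189, 178, 165, 152, 141, 139, 136, 134, 136, 145, 153, 162, 166, 165, 165, 164, 157, 147, 138, 129, 122, 117, 111, 106, 106, 106, 105, 105, 105, 105, 106, 106, 106, 106, 106, 107, 109, 110]
```

The keyway is within about 0.05 rad of up, and the shaft axis is at x of about 604. Next is the grasp.

{"api": "drive_tool", "payload": {"targets": [[-1,40,-28,0,0],[-1,80,-56,0,0],[-1,120,-84,10,0],[-1,155.5,-109.5,40,0],[-1,155.5,-109.5,75,0],[-1,155.5,-109.5,80,0],[-1,155.5,-109.5,80,0]]}}

```text
clock: 13.8
position: [605.7, -354.8, 56.5]
ee_rot: [0.712, -0.702, -0.002, 0.001]
contact_force: [0.4, -0.3, 0.9]
gripper_width: 85.4
grasp_force: 0.0
```

```bash

python3 -c "
from h import *
s=arm.read_state(); print(s['position'],s['ee_rot'],s['contact_force'])"
```

```text
[ 605.74689003 -354.84054133   56.46433613] [ 0.71224872 -0.70192458 -0.00159455  0.00104894] [ 0.35217209 -0.25862945  0.94941204]
```

{"api": "drive_tool", "payload": {"targets": [[-1,-5,1.5,20,0],[-1,-5,1.5,40,0],[-1,-5,1.5,49,0],[-1,-5,1.5,50,0],[-0.3,-5,1.5,50,0],[0,-5,1.5,50,0],[0.12,-5,1.5,50,0],[0.15,-5,1.5,50,0],[0.15,-5,1.5,50,0]]}}

```text
clock: 14.7
position: [605.4, -349.8, 8.3]
ee_rot: [0.712, -0.702, 0.0, -0.0]
contact_force: [-0.8, -0.0, 0.2]
gripper_width: 36.6
grasp_force: 0.0
```

```bash

python3 -c "
from h import *
s=arm.read_state(); print(s['position'],s['contact_force'],s['grasp_force'],s['gripper_width'])"
```

```text
[ 605.43895909 -349.75279531    8.29300902] [-0.80712078 -0.01155998  0.23673587] 0.0 36.563656016727606
```

{"api": "drive_tool", "payload": {"targets": [[0.15,0,1.2,3,0],[0.18,0,1.2,3,0],[0.21,0,1.2,3,0],[0.23,0,1.2,3,0],[0.23,0,1.2,3,0]]}}

```text
clock: 15.2
position: [604.2, -349.7, 4.9]
ee_rot: [0.712, -0.702, 0.0, 0.0]
contact_force: [-0.0, -0.2, 0.4]
gripper_width: 32.7
grasp_force: 0.0
```

```bash

python3 -c "
from h import *
s=arm.read_state(); print(s['position'],s['contact_force'],s['grasp_force'],s['gripper_width'])"
```

```text
[ 604.18162182 -349.65145709    4.94567709] [-0.03547506 -0.23763696  0.36064358] 0.0 32.68924866996882
```

{"api": "drive_tool", "payload": {"targets": [[0.27,0,0,0,0],[0.35,0,0,0,0],[1,0,0,0,0],[1,0,0,0,0],[1,0,0,0,0]]}}

```text
clock: 15.7
position: [603.9, -349.6, 5.3]
ee_rot: [0.712, -0.702, -0.0, 0.0]
contact_force: [-2.3, 1.1, 4.5]
gripper_width: 27.9
grasp_force: 59.0
```

{"api": "drive_tool", "payload": {"targets": [[1,0,0,-10,0],[1,0,0,-30,0],[1,0,0,-60,0],[1,0,0,-100,0],[1,0,0,-125,0],[1,0,0,-125,0],[1,0,0,-125,0]]}}

```text
clock: 16.4
position: [603.6, -348.9, 128.8]
ee_rot: [0.712, -0.702, -0.001, -0.0]
contact_force: [0.1, 1.2, -3.5]
gripper_width: 27.6
grasp_force: 59.7
```

```bash

python3 -c "
from h import *
o=np.zeros((560,800,3),np.uint8)
i=snap('scene','s10'); s=arm.read_state(); print(s['position'],s['ee_rot'],s['contact_force'],s['wrist_torque'],s['grasp_force'],s['gripper_width'])
uv=proj('scene',[604,-350,140]); print(uv); u,v=map(int,uv)
o[:560,0:560]=cv2.resize(i[v-40:v+40,u-40:u+40],None,fx=7,fy=7,interpolation=3)
cv2.imwrite('pics/c10.png',o)"
```

```text
[ 602.8211275  -348.72153263  127.35212337] [ 7.12046177e-01 -7.02129286e-01 -2.15332129e-03  2.65036036e-04] [ 0.63578512  0.14331842 -4.08048477] [0.03115842 0.07341313 0.02344848] 59.65698838233948 28.0252198566876
[407.13218369 277.19307413]
```

View pics/c10.png

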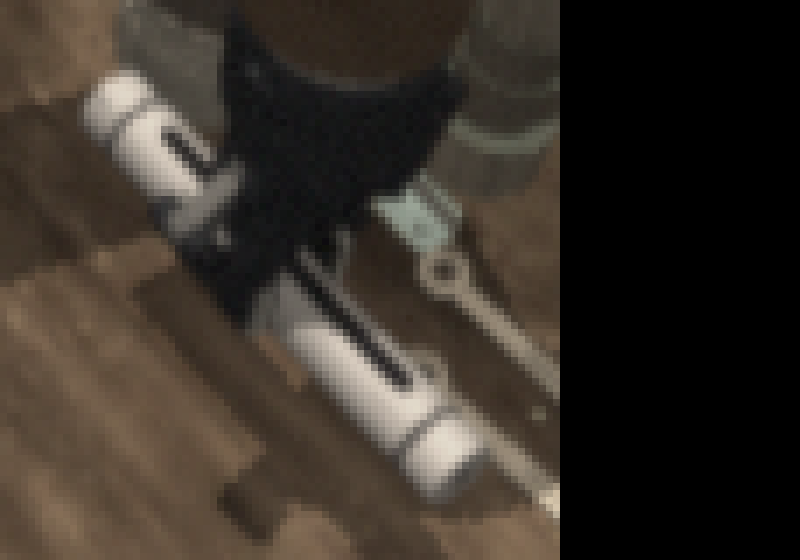

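The shaft is held level with the keyway up, and it shows no wrist torque. I'll carry it over the rests.

{"api": "drive_tool", "payload": {"targets": [[1,-15,2,-15,0],[1,-50,5,-20,1],[1,-90,9,-20,2],[1,-130,13,-20,3],[1,-170,17,-20,4],[1,-210,21,-20,5],[1,-250,25,-20,5.7],[1,-285,29,-20,5.7],[1,-300,30.5,-20,5.7],[1,-306,30.7,-20,5.7],[1,-306,30.7,-20,5.7],[1,-306,30.7,-20,5.7]]}}

```text
clock: 17.65
position: [568.9, -45.0, 149.7]
ee_rot: [-0.676, 0.737, 0.0, -0.0]
contact_force: [-0.4, 0.0, -4.5]
gripper_width: 27.8
grasp_force: 59.7
```

```bash

python3 -c "
from h import *
o=np.zeros((560,800,3),np.uint8)
i=snap('scene','s11'); s=arm.read_state(); print(s['position'],s['ee_rot'],s['contact_force'],s['wrist_torque'],s['gripper_width'])
o[:560,0:560]=cv2.resize(i[180:260,275:355],None,fx=7,fy=7,interpolation=3)
j=snap('top','t11')
o[:200,565:800]=cv2.resize(j[185:255,290:372],(235,200),interpolation=3)
cv2.imwrite('pics/c11.png',o)"
```

```text
[568.8685652  -45.21625677 149.67365488] [-6.76014737e-01  7.36888046e-01  7.01984046e-05 -2.78519518e-04] [-1.12004819 -1.34965669 -4.02721377] [-0.03465967  0.01586142 -0.01254007] 27.873040951122455
```

View pics/c11.png

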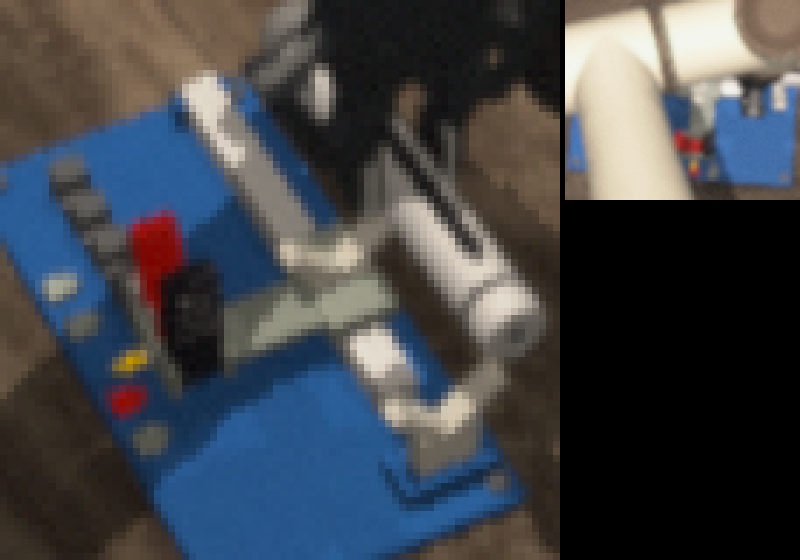

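The shaft hangs above the V rests. The fixed V's tips are at crop (398,412) and (497,362), and the sliding V's near tip is at (288,250). I'll check these against the target.

```bash
cat >> fit.py <<'E'
print("===")
for nm,uv in [("fixL",(398,410)),("fixR",(497,362)),("slL",(288,248))]:
    P=back("scene",(275+uv[0]/7,180+uv[1]/7),70); print(nm,P.round(),np.round(inv(P)))
P=[568.9,-45.2]; print("tcp",np.round(inv(P),1))
E
python3 fit.py | sed -n '/===/,$p'
```

```text
===
fixL [540. -92.  70.] [  21. -117.]
fixR [590. -94.  70.] [  72. -114.]
slL [549.  11.  70.] [ 21. -14.]
tcp [ 46.3 -67.8]
```

{"api": "drive_tool", "payload": {"targets": [[1,-2,0,25,0],[1,-2,0,50,0],[1,-2,0,72,0],[1,-2,0,82,0],[1,-2,0,86,0],[1,-2,0,87,0],[1,-2,0,87,0]]}}

```text
clock: 18.45
position: [569.8, -42.3, 63.8]
ee_rot: [-0.676, 0.736, -0.001, 0.001]
contact_force: [-1.0, -0.8, -3.4]
gripper_width: 27.9
grasp_force: 59.8
```

{"api": "drive_tool", "payload": {"targets": [[1,0,0,1,0],[1,0,0,2,0],[1,0,0,3,0],[1,0,0,3,0]]}}

```text
clock: 18.85
position: [569.9, -42.1, 62.8]
ee_rot: [-0.677, 0.736, -0.001, 0.001]
contact_force: [-3.7, 0.2, 8.6]
gripper_width: 28.5
grasp_force: 61.3
```

{"api": "drive_tool", "payload": {"targets": [[1,0,1,0,0],[1,0,2,0,0],[1,0,2,1,0],[1,0,2,1,0]]}}

```text
clock: 19.25
position: [567.9, -41.8, 60.8]
ee_rot: [-0.677, 0.736, -0.001, 0.001]
contact_force: [-1.9, 0.4, 9.5]
gripper_width: 28.0
grasp_force: 61.1
```

{"api": "drive_tool", "payload": {"targets": [[1,0,0.6,0,0],[1,0,0.6,0,0]]}}

```text
clock: 19.45
position: [567.9, -41.8, 60.8]
ee_rot: [-0.677, 0.736, -0.001, 0.001]
contact_force: [-0.9, 0.9, 7.9]
gripper_width: 28.0
grasp_force: 61.0
```

```bash

python3 -c "
from h import *
s=arm.read_state(); print(s['position'],s['contact_force'],s['wrist_torque'])"
```

```text
[567.85526647 -41.77928854  60.80952511] [-0.92290214  0.85341251  7.89999117] [-0.14987686  0.51067584 -0.23629718]
```

{"api": "drive_tool", "payload": {"targets": [[0.3,0,0,0,0],[0.2,0,0,0,0],[0.1,0,0,0,0],[0,0,0,0,0],[-0.2,0,0,0,0],[-0.2,0,0,0,0]]}}

```text
clock: 20.05
position: [566.4, -41.9, 58.7]
ee_rot: [-0.677, 0.736, 0.0, -0.0]
contact_force: [0.2, 0.2, 1.1]
gripper_width: 51.4
grasp_force: 0.0
```

{"api": "drive_tool", "payload": {"targets": [[-0.2,0,0,-10,0],[-0.2,0,0,-30,0],[-0.2,0,0,-60,0],[-0.2,0,0,-100,0],[-0.2,40,0,-130,0],[-0.2,90,0,-150,0],[-0.2,140,0,-150,0],[-0.2,190,0,-150,0],[-0.2,240,0,-150,0],[-0.2,280,0,-150,0],[-0.2,300,0,-150,0]]}}

```text
clock: 21.15
position: [540.1, -344.3, 209.5]
ee_rot: [-0.675, 0.738, -0.0, -0.0]
contact_force: [0.4, 0.0, 0.1]
gripper_width: 51.2
grasp_force: 0.0
```

```bash

python3 -c "
from h import *
o=np.zeros((560,800,3),np.uint8)
i=snap('scene','s12'); s=arm.read_state(); print(s['clock'],s['position'],s['contact_force'],s['gripper_width'])
o[:500,0:500]=cv2.resize(i[180:263,272:355],(500,500),interpolation=3)
j=snap('top','t12')
o[:260,504:800]=cv2.resize(j[190:262,290:372],(296,260),interpolation=3)
o[300:500,504:800]=cv2.resize(i[:,:],(296,200))
cv2.imwrite('pics/c12.png',o)"; python3 yel.py s12|head -1
```

```text
21.2 [ 539.98307832 -345.76622362  209.23846638] [ 1.6648968  -0.16190958  0.37021616] 51.20679701189795
s12 [293.54 231.1 ] [292.5  236.68] [array([475.4,  31.2]), array([463.1,  17.1])]
```

View pics/c12.png

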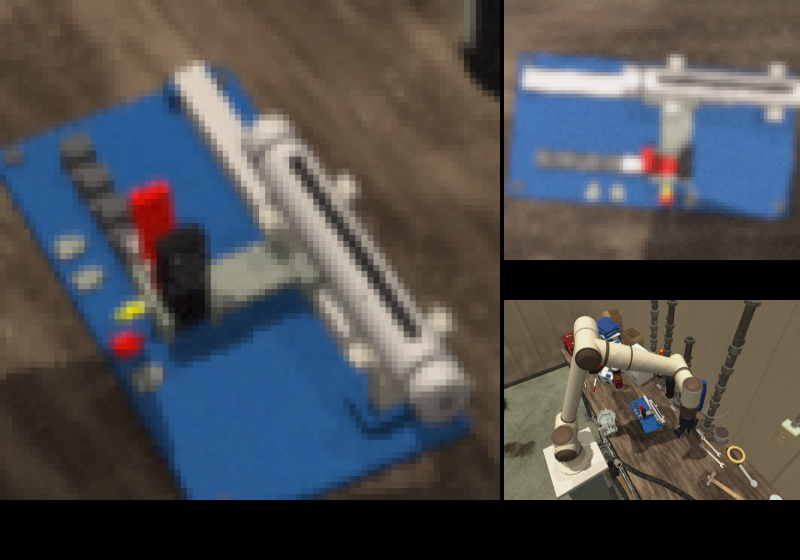

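The shaft sits level in both rests with the keyway up. In the top crop the keyway is at row 86 of 73–104, which is about 0 rad off up. The yellow pointer is in line with the red tab, the lever is leaning out, and the arm is clear.

```bash
python3 -c "
from bench import arm
print(arm.job_done())"
```

```text
the job is handed in; nothing more can be done
None
```

The job is handed in, at about 21 s on the robot's clock: the carriage is latched in the red tab's notch, and the shaft was rolled keyway-up and now lies level in both V rests with the keyway still up; the four bystander items were not touched.

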